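# Clamp a tube coupon with the upper knob of a concentric pair

### The job

Stand the tube-on-plate coupon in the welding fixture, flat on the base between the fence and the eccentric disc, with its long sides parallel to the fence, and let go of it. Then turn the small upper knob clockwise, feeling for the resistance, until the disc holds the coupon firmly but gently against the spring-backed fence, with about 11 N, and leave it held like that. Do not disturb the wider setting ring just below the knob, push only on the knob and not on the disc, never strain the fence, and leave the other things on the bench alone.

Things in the scene. Friction and masses are not known exactly. Their poses are not given: they have to be found in the camera images.
- coupon_tube (a point): The coupon, loose dark steel, 0.22 to 0.42 kg: a plate 60 mm long (its x) by 44 wide (its y) by 12 thick with a hollow upright tube 28 mm across, 40 mm tall, welded on its middle. Point: on the tube's axis, half-way up the tube, 32 mm above the coupon's underside; z up. It starts upright on the bench on one of three spots shared with a bare plate and a loose tube; either way round serves.
- fixture: The clamping fixture, bolted down: dark base plate 150 x 200 mm, 10 mm thick. Origin: middle of the nest, at bench height (the base's top is 10 mm above). In its axes the fence stands on the +y side, along x; the two knobs turn on one vertical axis at x = +12, y = -57 mm. The fence is a block 26 mm high with a steel pad 90 mm long before it, that springs back to +y at 4 N per mm, 11 mm at most.
- nest (a point): Middle of the nest on top of the base plate (10 mm over the bench), axes as the fixture. The fence is set by hand: its resting pad face lies anywhere from y = +22.5 to +32.5 mm (not given: look or feel). The disc, turned back, reaches to y = -29 mm at most. The coupon is 44 mm wide: with its middle at x = 0, y = -3.5 mm it clears both. When clamped its middle is at about y = +2 to +15 mm.
- clamp_knob (a joint): Angle of the small upper knob, rad, growing clockwise seen from above; 0 to 2.9, starts at 0 to 0.3, stays where left, also when clamped. Free turning takes 0.12 N m; pushing the coupon along adds under 0.1. Once the coupon meets the fence (at 1.2 to 2.0 rad by its setting) the hold grows by about 35 to 50 N per rad and each newton of it adds about 0.024 N m: a hold of 11 N takes about 0.38 N m while turning.
- knob_top (a point): Centre of the top face of the small upper (inner) knob, 76 mm above the bench. The knob is a black knurled cylinder 30 mm across and 36 mm tall on a vertical axis; its underside meets the ring, 40 mm above the bench. A white line on its top, along this point's x axis, turns with it.
- set_ring: The setting ring (the outer one of the pair) right under the knob, on the same axis: a grey knurled ring 54 mm across, from 27.5 to 39.5 mm above the bench, with a small lug on its rim. It turns at a touch (0.02 N m) and must stay as set. Origin on the axis at its underside.
- ring_lug (a point): The lug on the rim of the setting ring, 30 mm from the axis.
- disc (a point): Middle of the eccentric: a steel disc under the ring, fixed to the upper knob, 80 mm across, 11 mm thick, 10.5 to 21.5 mm above the bench, its middle 13 mm off the knob's axis. At knob angle 0 it lies to the fixture's -y of the axis (turned back from the nest); turning clockwise brings it round by -x towards the nest and fence. Friction between disc and coupon is about 0.3.
- bare_plate: Bystander: loose plate 60 x 44 x 12 mm without a tube. Leave alone.
- tube_stub: Bystander: loose tube 42 mm across, 55 mm tall, without a plate. Leave alone.
- chip_hammer: Bystander: hammer, 260 mm long, lying on the bench. Leave alone.
- wire_brush: Bystander: brush lying on the bench. Leave alone.
- spray_can: Bystander: can 60 mm across, 190 mm tall. Leave alone.

How it is judged (in metres and radians):
On the way:
1. the coupon stands in the nest, upright and let go, not yet clamped (x of coupon_tube in the frame of fixture between -0.022 and 0.022 m and y of coupon_tube in the frame of fixture between -0.012 and 0.02 m and height (world z) of coupon_tube between 0.039 and 0.046 m and angle between coupon_tube's own z axis and vertical below 0.06 rad and contact force between the fingers and coupon below 0.2 N and angle between the x axis of coupon_tube and the x axis of fixture, either way round below 0.25 rad and value of joint clamp_knob below 0.5 rad), for 0.2 s.
At the end, for the whole second after the job is handed in: The coupon stands upright and flat in the nest, its tube within 22 mm of the nest's middle along the fence, square to the fence within 0.06 rad, at rest, and the eccentric disc presses it against the fence with 6 to 18 N (x of coupon_tube in the frame of fixture between -0.022 and 0.022 m and y of coupon_tube in the frame of fixture between -0.012 and 0.02 m and height (world z) of coupon_tube between 0.039 and 0.046 m and angle between coupon_tube's own z axis and vertical below 0.06 rad and angle between the x axis of coupon_tube and the x axis of fixture, either way round below 0.06 rad and contact force between clamp_knob and coupon between 6 and 18 N and linear speed of coupon below 0.01 m/s); the robot touches nothing.
It fails at once if the setting ring is turned: its lug moves more than 3 mm (0.1 rad) (distance of ring_lug from where it was at the start of the episode above 0.003 m).
It fails at once if the clamp is overdriven: the disc presses on the coupon with more than 25 N (contact force between clamp_knob and coupon above 25 N).
It fails at once if the robot pushes the disc itself with more than 3 N instead of turning the knob (contact force between any of the fingers, the arm and clamp_knob_c1 above 3 N).
It fails at once if a bystander is shifted by more than 30 mm (distance of any of bare_plate, tube_stub, chip_hammer, wire_brush, spray_can from where it was at the start of the episode above 0.03 m).
It also fails if it takes over 69 s, if anything falls off the work surface, if the arm or the gripper's body presses on something with over 40 N, if the wrist force passes 120 N, or if a joint passes its speed limit or range.

### The arm

A 6-joint arm with a two-finger parallel gripper is mounted at the origin on the work surface. World frame = base frame: x ahead of the robot, y to its left, z up, the work surface at z = 0. Lengths are in mm, angles in rad, forces in N, time in s.
With the tool pointing down it reaches from about 350 to 975 mm from the base axis. Payload 7.1 kg.
Tool frame: the origin (TCP) lies on the front face of the gripper's body, between the roots of the fingers; the fingertips stand 80 mm ahead of it and the grasp point (between the pads) lies 61 mm ahead of it (env.tips_ahead is the distance from the TCP to the fingertips, in mm); z points along the fingers, y is the line along which they close (so a half turn about z gives the same grasp; the last joint's range is limited). The gripper opens to 88 mm and grips with 3 to 60 N. Pads are 20 mm wide; open, the fingers measure 115 mm over their backs; the gripper's body (75 mm by 178 mm) begins 61 mm behind the grasp point.
Start: joints at [1.139, 0.423, 1.63, -0, 1.089, -0.019], TCP at [250.703, 572.498, 302.675] pointing down, gripper open.
Joint ranges: [-3, 3], [-0.9, 2.11], [0.09, 2.58], [-1.31, 4.45], [0.11, 2.69], [-2.54, 2.54]. Speed limits (rad/s): [2.39, 2.39, 3.01, 3.14, 3.14, 3.14].

### API

Orientations are given as a unit quaternion [x, y, z, w].
In Python, from station import env, set_gripper, viewer, workorder gives the robot as it stands. Calls block until the motion is done:
- env.reach(position, orientation): joint-space move of the TCP to a pose.
- env.move_l(position, rot=None, rate=150, f_stop=None): straight line of the TCP; rot=None keeps the orientation; rate is the mean speed in mm/s. With f_stop (N) it stops when the force on the tool has changed by that much, and returns True; else False.
- env.move_joints(angles): joint-space move.
- set_gripper(opening): finger opening in mm; the grip force is fixed at half the most; returns when the fingers have stopped.
- env.hold(seconds).
- env.ik(position, orientation): joint angles nearest the present ones, or None.
- env.read_state(): the state.
- viewer.camera(name): name is "side" or "top" or "wrist"; returns the picture (420x560x3 uint8, blue, green, red); there is no depth.
- viewer.camera_params(name): a dict with "fx", "fy", "cx", "cy" (pixels), "dist" ([k1, k2, p1, p2, k3] as OpenCV has them; the pictures are not rectified), "pose" (4x4, takes a point from camera to world coordinates); the wrist camera has in their place "tool_from_camera" (4x4, takes a point from camera to tool coordinates, whose origin is the TCP and whose axes are the flange's). Camera axes: x right, y up, looking along -z (the intrinsics and any distortion apply to the point x, -y, -z); pixel columns grow to the right and rows downward; lengths in mm; the calibration is good to about 2 mm. A picture is of the moment at which its call begins: read the wrist's pose just before it. camera_params takes no time and is no camera call.
A pose or a line that the arm cannot do raises env.IKError and nothing moves.
- workorder.sign_off(): hands the job in; it is judged then, once.
The state is a dict: "time_s": time; "qpos": joint angles; "dq": joint speeds; "tau": joint torques, N m; "tool_pos": TCP position; "orientation": TCP orientation; "force": force on the tool from outside, world axes, zero at the start; "wrist_torque": the same for the moment, N m; "width": finger opening in mm; "grip_force": force on a finger pad.
Only numpy, scipy, OpenCV 4.12 (cv2) and the standard library are available. Lean on these libraries where they do the work, as an engineer would, in place of code of your own. Each camera call takes 0.05 s, during which the arm holds its last target. There are 200 camera calls.

## Working session

There is one attempt and no reset: what is moved stays moved. The work goes in short steps, each a Python script; the robot and the scene stay as the last script left them, time stands still between calls to the robot, and variables do not carry over. Pictures are saved under pics/ and viewed, at most 10 in all, crops included, and the job is handed in when it is done.

```bash
ls; mkdir -p pics; python3 - <<'E'
from station import env, set_gripper, viewer, workorder
import cv2
for n in("top","side"):
    cv2.imwrite(f"pics/{n}0.png",viewer.camera(n))
    p=viewer.camera_params(n); print(n,p)
print(viewer.camera_params("wrist")); s=env.read_state(); print(s)
E
```

```text
pics
top {'fx': 526.3675148792429, 'fy': 526.3675148792429, 'cx': 286.5240110909443, 'cy': 203.73297751066713, 'dist': array([-0.01338818,  0.        ,  0.        ,  0.        ,  0.        ]), 'pose': array([[-4.79968712e-03,  9.83035146e-01, -1.83354479e-01,
         3.48442614e+02],
       [-9.99654702e-01, -9.45378882e-03, -2.45174097e-02,
        -1.87141958e+01],
       [-2.58348700e-02,  1.83173491e-01,  9.82741081e-01,
         1.37687982e+03],
       [ 0.00000000e+00,  0.00000000e+00,  0.00000000e+00,
         1.00000000e+00]])}
side {'fx': 466.65449189869184, 'fy': 466.65449189869184, 'cx': 284.96228872927963, 'cy': 212.25614998454543, 'dist': array([-0.08556233,  0.        ,  0.        ,  0.        ,  0.        ]), 'pose': array([[ 8.72088602e-01,  2.93467173e-01, -3.91584587e-01,
         1.42850222e+02],
       [-4.88821322e-01,  4.85320947e-01, -7.24925716e-01,
        -7.98395069e+02],
       [-2.26976975e-02,  8.23614350e-01,  5.66695877e-01,
         7.02286109e+02],
       [ 0.00000000e+00,  0.00000000e+00,  0.00000000e+00,
         1.00000000e+00]])}
{'fx': 328.9830
[... 516 characters left out ...]
00e+00]])}
{'time_s': 0.1, 'qpos': array([ 1.13896208e+00,  4.23740863e-01,  1.63059832e+00, -1.58971351e-05,
        1.08860785e+00, -1.89753106e-02]), 'dq': array([ 0.00155636, -0.00351883, -0.00295226,  0.00116724,  0.00133031,
        0.00021893]), 'tau': array([ 1.03571565e-03, -5.45620000e+01, -2.74326074e+01,  6.46646298e-02,
        1.87615596e-02, -1.16525976e-05]), 'tool_pos': array([250.57082624, 572.14743395, 302.00006535]), 'orientation': array([ 2.04962831e-01,  9.78769523e-01, -6.61631093e-04, -1.44490438e-04]), 'force': array([ 0.44686545, -0.28127654, -0.56167786]), 'wrist_torque': array([ 0.03028454, -0.0207409 ,  0.04728425]), 'grip_force': 0.0, 'width': 87.80202880876435}
```

View pics/top0.png

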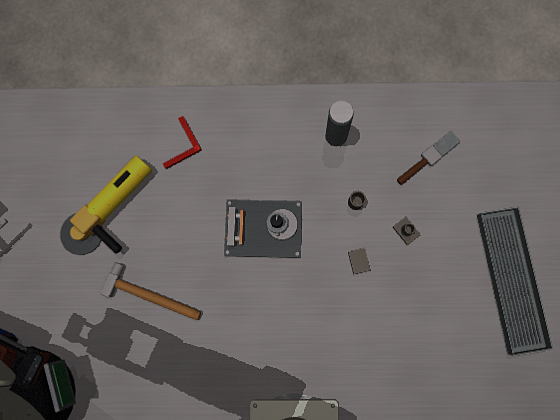

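View pics/side0.png

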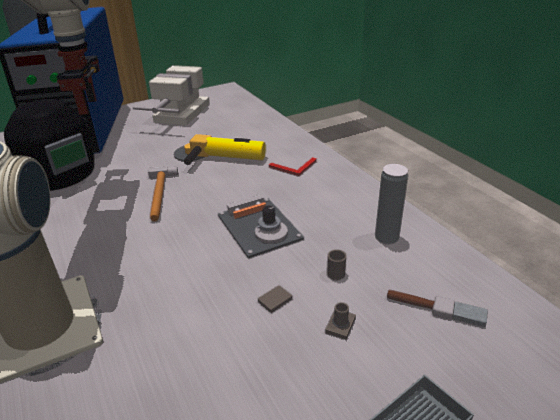

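The top view shows the coupon at about (406,230), the bare plate at (360,261), the loose tube at (357,200), and the fixture around (263,228) with its fence on the left (+y) and the knob at (277,220). The side view agrees. Next I compute rough positions and move the wrist camera over both.

```bash
cat > h.py <<'E'
from station import env, set_gripper, viewer, workorder
import cv2, numpy as np
from scipy.spatial.transform import Rotation as R
def q(yaw): # tool down, tool x at world angle yaw
    return np.array([np.cos(yaw/2),np.sin(yaw/2),0,0])
def wristpose(s,p):
    T=np.eye(4);T[:3,:3]=R.from_quat(s["orientation"]).as_matrix();T[:3,3]=s["tool_pos"]
    return T@p["tool_from_camera"]
def K(p): return np.array([[p["fx"],0,p["cx"]],[0,p["fy"],p["cy"]],[0,0,1.]])
def ray(px,p,T,z):
    u=cv2.undistortPoints(np.array(px,float).reshape(-1,1,2),K(p),p["dist"]).reshape(-1,2)
    d=np.c_[u[:,0],-u[:,1],-np.ones(len(u))]@T[:3,:3].T
    o=T[:3,3]; return o+d*((z-o[2])/d[:,2])[:,None]
def snap(name):
    s=env.read_state(); im=viewer.camera("wrist"); p=viewer.camera_params("wrist")
    T=wristpose(s,p); cv2.imwrite(f"pics/{name}.png",im); np.save(f"pics/{name}.npy",T); return im,p,T
E
python3 - <<'E'
from h import *
p=viewer.camera_params("top");T=p["pose"]
print("base corners",ray([(228,200),(302,201),(301,258),(225,256)],p,T,10).round(1))
print("knob",ray([(277,220)],p,T,76).round(1),"coupon",ray([(406,231)],p,T,12).round(1),"tube",ray([(357,205)],p,T,0).round(1),"plate",ray([(360,261)],p,T,12).round(1))
c=ray([(406,231)],p,T,12)[0];f=ray([(264,228)],p,T,10)[0]
print(env.read_state()["time_s"])
yaw=np.pi
def see(pt,name,z=230):
    # camera in +x tool = world -x of TCP; put TCP 60 beyond +x
    env.reach([pt[0]+50,pt[1],z],q(yaw)); snap(name)
see(f,"fix1"); print(env.read_state()["time_s"],env.read_state()["qpos"])
see(c,"cou1"); print(env.read_state()["time_s"],env.read_state()["qpos"])
E
```

```text
base corners [[615.  170.7  10. ]
 [610.4 -25.6  10. ]
 [460.1 -21.4  10. ]
 [466.6 176.2  10. ]]
knob [[550.   37.8  76. ]] coupon [[ 528. -295.   12.]] tube [[ 600.1 -171.3    0. ]] plate [[ 451.1 -173.4   12. ]]
0.1
2.325 [ 1.07522247e-01  4.69093560e-01  1.75101412e+00  8.34281814e-05
  9.21257549e-01 -1.46434978e+00]
3.7583 [-4.88223341e-01  5.41057679e-01  1.62323659e+00  2.87632840e-04
  9.77538097e-01 -2.06072243e+00]
```

View pics/fix1.png

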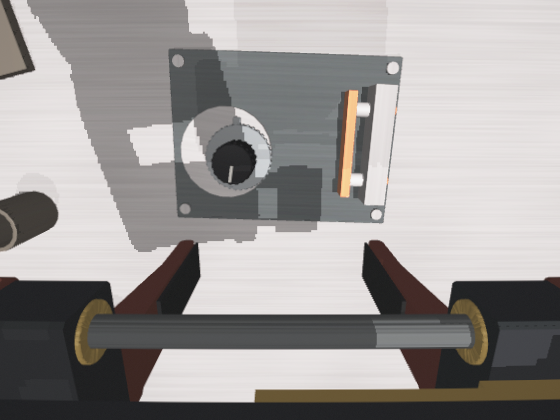

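View pics/cou1.png

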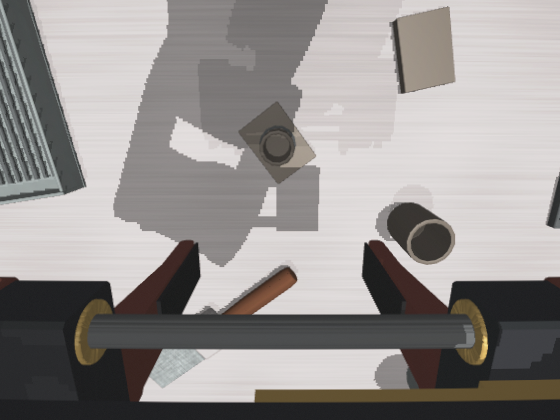

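The fixture view shows the base corners near (169,50), (402,57), (383,222) and (178,217). The knob top is near (233,161), and the orange pad runs from (351,91) to (346,196). The coupon view shows plate corners near (277,101), (239,131), (279,185) and (316,155), with the tube mouth near (277,146).

```bash
cat > loc.py <<'E'
from h import *
p=viewer.camera_params("wrist")
def load(n): return cv2.imread(f"pics/{n}.png"),np.load(f"pics/{n}.npy")
def sub(im,c,w=4):
    g=cv2.cvtColor(im,cv2.COLOR_BGR2GRAY)
    return cv2.cornerSubPix(g,np.array(c,np.float32).reshape(-1,1,2),(w,w),(-1,-1),(3,50,.01)).reshape(-1,2)
im,T=load("fix1")
c=sub(im,[(169,50),(402,57),(383,222),(178,217)]);P=ray(c,p,T,10)[:,:2]; print(c.round(1),P.round(1))
O=P.mean(0); print("fix O",O,"sides",np.linalg.norm(np.roll(P,-1,0)-P,axis=1))
v=(P[1]-P[0])+(P[2]-P[3]); ty=np.arctan2(v[1],v[0])
u=(P[3]-P[0])+(P[2]-P[1]); tx=np.arctan2(u[1],u[0]); th=((ty-np.pi/2)*200+tx*150)/350; print("th",ty-np.pi/2,tx)
Rm=np.array([[np.cos(th),-np.sin(th)],[np.sin(th),np.cos(th)]])
print("knob predicted",O+Rm@[12,-57],"knob seen",ray([(233,161)],p,T,76))
im2,T2=load("cou1")
c=sub(im2,[(277,101),(239,131),(279,185),(316,155)]);P=ray(c,p,T2,12)[:,:2]; print(c.round(1),P.round(1))
print("coupon",P.mean(0),"sides",np.linalg.norm(np.roll(P,-1,0)-P,axis=1)); v=P[2]-P[1]+P[3]-P[0]; print("ang",np.arctan2(v[1],v[0])); print("tube top",ray([(277,145)],p,T2,52))
A=cv2.resize(im[90:205,175:400],None,fx=3.5,fy=3.5,interpolation=cv2.INTER_CUBIC)
B=cv2.resize(im2[95:190,230:325],None,fx=2.0,fy=2.0,interpolation=cv2.INTER_CUBIC)
W=np.zeros((600,790,3),np.uint8);W[:A.shape[0],:A.shape[1]]=A;W[405:405+B.shape[0],:B.shape[1]]=B
cv2.imwrite("pics/crop1.png",W)
E
python3 loc.py
```

```text
[[168.3  48.6]
 [402.4  56.9]
 [382.6 222.2]
 [177.7 216.4]] [[461.  -20.1]
 [467.6 177.8]
 [615.  173. ]
 [609.1 -24.5]]
fix O [538.20854699  76.57124821] sides [197.98886189 147.52324125 197.57635899 148.15022126]
th -0.03154572839416403 -0.03135706493631468
knob predicted [548.40940544  19.2219458 ] knob seen [[546.9968266   40.52471432  76.        ]]
[[276.7 100.4]
 [237.5 130.9]
 [276.  186.2]
 [316.  155.7]] [[ 492.2 -298.2]
 [ 518.  -333.1]
 [ 568.1 -299.1]
 [ 539.9 -262.8]]
coupon [ 529.55707708 -298.31742894] sides [43.42891955 60.59800995 46.0419721  59.40095544]
ang 0.6167548807291414
tube top [[ 526.85070857 -297.59926539   52.        ]]
```

View pics/crop1.png

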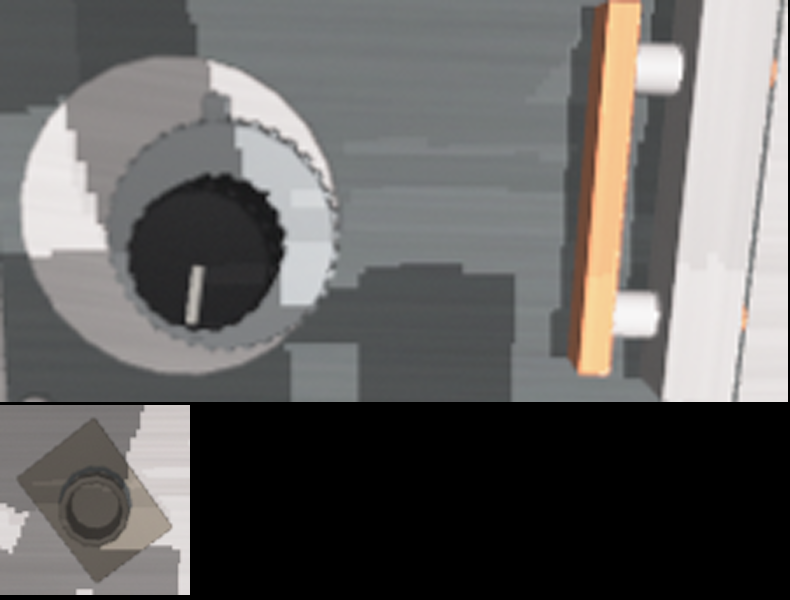

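The crop shows the knob's top face centred near (232,164), the ring near (238.7,157) and the pad's front face at about x=570–610 in crop pixels. The tube mouth is near (277.5,146). The base centre is about 20 mm from the nest origin, so I'll take the origin from the knob axis.

```bash
cat >> h.py <<'E'
def go(pos,rot=None,**k):
    r=env.move_l(pos,rot,**k); s=env.read_state(); print("t%.2f"%s["time_s"],s["tool_pos"].round(1),"F",s["force"].round(1),"w%.1f"%s["width"],r); return r
E
python3 - <<'E'
from h import *
p=viewer.camera_params("wrist"); T=np.load("pics/fix1.npy")
th=-.0315;Rm=np.array([[np.cos(th),-np.sin(th)],[np.sin(th),np.cos(th)]])
f=lambda x,y:(175+x/3.5,90+y/3.5)
k=ray([f(200,260)],p,T,76)[0];r=ray([f(223,234)],p,T,39.5)[0];d=ray([f(180,215)],p,T,21.5)[0]
print("knob",k,"ring",r,"disc",d)
ax=(k[:2]+r[:2])/2;O=ax-Rm@[12,-57]
print("axis",ax,"O",O)
loc=lambda w:(w[:,:2]-O)@Rm
print("disc loc",loc(d[None]),"pad bottom@12",loc(ray([f(600,0),f(570,360)],p,T,12)),"pad top@34",loc(ray([f(610,0),f(580,375)],p,T,34)))
s=env.read_state();Y=2.188
env.reach([528.5,-298,190],q(Y)); go([528.5,-298,97])
print(set_gripper(10)); s=env.read_state(); print(s["width"],s["grip_force"],s["force"],s["tool_pos"])
go([528.5,-298,200]); snap("held")
E
```

```text
knob [549.35253956  39.81630346  76.        ] ring [548.56306974  40.04117002  39.5       ] disc [546.04234743  27.14857783  21.5       ]
axis [548.95780465  39.92873674] O [538.75896074  97.27839744]
disc loc [[  9.48849752 -69.86564059]] pad bottom@12 [[-45.2390957   32.53923318]
 [ 45.76176219  32.14186462]] pad top@34 [[-43.68825862  30.72734504]
 [ 44.436875    30.85957359]]
t5.40 [ 529.  -298.2   97.5] F [ 0.2 -0.1 -0. ] w87.8 False
False
26.893335997885284 29.99980380758643 [ 0.63411102  0.35969405 -0.65804669] [ 528.53068749 -297.96863726   96.94375224]
t7.19 [ 527.9 -297.7  199.2] F [ 0.1  0.6 -2.5] w26.7 False
```

View pics/held.png

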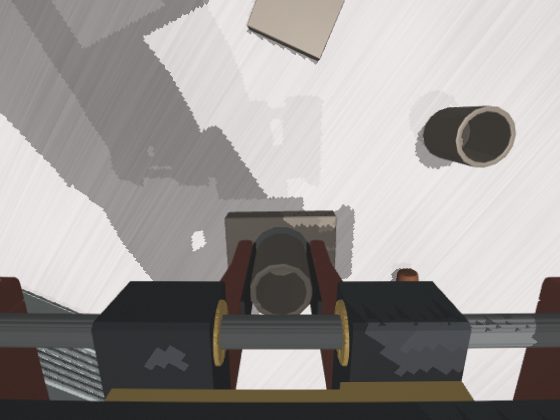

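Gripped cleanly: the plate's edge, (225,212)–(336,212), is square and centred in the fingers. The fence face is at about y=+31.5 and the disc is turned back at about 0.2 rad, so I'll place the coupon at y≈0.

```bash
python3 - <<'E'
from h import *
th=-.0315;Rm=np.array([[np.cos(th),-np.sin(th)],[np.sin(th),np.cos(th)]]);O=np.array([538.8,97.3])
t=O+Rm@[-2,0]; Y=np.pi/2+th
env.reach([*t,200],q(Y)); go([*t,118]); go([*t,104],rate=25,f_stop=2.0)
env.hold(.1); s=env.read_state(); print(s["tool_pos"],s["force"])
set_gripper(60); s=env.read_state(); print(s["time_s"],s["width"],s["grip_force"])
go([*t,190])
env.reach([t[0]-0,t[1]-20,215],q(Y)); snap("nest"); print(env.read_state()["time_s"],env.read_state()["qpos"])
E
```

```text
t9.41 [537.3  97.1 118.3] F [ 0.6 -0.4 -2.4] w26.7 False
t9.89 [537.1  97.4 106.7] F [0.6 0.4 3.7] w27.2 True
[537.07452761  97.41410329 106.694102  ] [0.22069189 0.3153014  5.45804463]
10.6917 59.58422611267348 0.0
t11.40 [536.4  97.3 189.6] F [-0.9 -0.4  0.7] w60.1 False
11.7083 [1.20921200e-01 4.26131825e-01 1.87546201e+00 1.98809955e-04
 8.40895172e-01 1.53220821e-01]
```

View pics/nest.png

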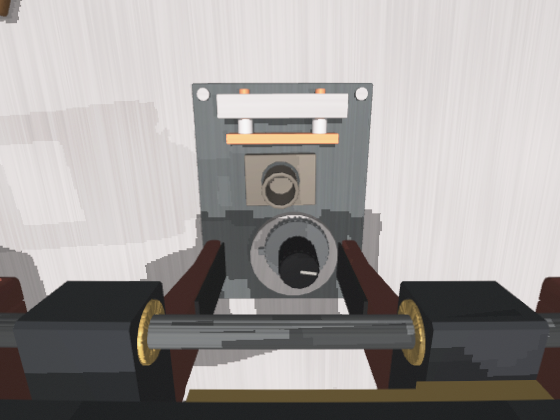

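The coupon stands square between the pad and the disc, with its plate at about (245–315, 153–206). The knob top is near (299,270). Next I grip the knob and check that it's centred.

```bash
python3 - <<'E'
from h import *
p=viewer.camera_params("wrist"); T=np.load("pics/nest.npy")
k=ray([(299,270)],p,T,76)[0]; c=ray([(280.5,180)],p,T,22)[0]; print("knob",k,"plate~",c)
ax=np.array([549.1,40.0]); Y=np.pi/2-.0315+.3
set_gripper(48)
env.reach([*ax,190],q(Y)); s=env.read_state();print("free",s["force"],s["wrist_torque"])
go([*ax,128],f_stop=6)
s=env.read_state();print(s["force"],s["wrist_torque"])
set_gripper(20); env.hold(.15)
s=env.read_state();print(s["time_s"],s["width"],s["tool_pos"],s["force"],s["wrist_torque"],s["grip_force"],s["qpos"])
E
```

```text
knob [549.51384919  40.50063722  76.        ] plate~ [537.81926891  97.55807956  22.        ]
free [0.58522853 0.18428074 0.2943442 ] [-0.02837904  0.0258713   0.02851408]
t13.14 [549.3  40.4 128.5] F [0.7 1.  0.7] w48.2 False
[0.69608466 0.97859684 0.68952572] [-0.05274638  0.01384829  0.02290196]
13.725 29.38082953310593 [549.11093558  39.92294282 128.86661551] [-2.24268218 -0.15890305  6.70675088] [-0.15368829  0.50333557  0.00156027] 30.001202523708344 [ 5.09874982e-02  5.75643527e-01  1.88785280e+00 -1.01408658e-04
  6.77810088e-01 -2.17336471e-01]
```

```bash
cat > turn.py <<'E'
from h import *
import sys
step,tot,stop=map(float,sys.argv[1:4])
j=env.read_state()["qpos"].copy(); q0=j[5]; n=0
if len(sys.argv)>4: j=np.load("cmd.npy")
while n<tot-1e-6:
    j[5]+=step; n+=step; env.move_joints(j); s=env.read_state()
    print("%.2f q6 %.3f/%.3f Tz %.3f F %s"%(s["time_s"],s["qpos"][5],j[5],s["wrist_torque"][2],s["force"].round(1)))
    if abs(s["wrist_torque"][2])>stop: break
np.save("cmd.npy",j)
E
python3 turn.py .1 .8 .25
```

```text
13.97 q6 -0.120/-0.117 Tz -0.098 F [ 0.2  0.2 -3.1]
14.22 q6 -0.021/-0.017 Tz -0.106 F [-0.3 -0.3 -2.4]
14.47 q6 0.078/0.083 Tz -0.171 F [-0.4  0.3 -1.6]
14.72 q6 0.177/0.183 Tz -0.102 F [-1.  -0.6 -1.9]
14.97 q6 0.277/0.283 Tz -0.136 F [-0.8 -0.1 -1. ]
15.22 q6 0.377/0.383 Tz -0.109 F [-0.8 -0.2  0.3]
15.47 q6 0.477/0.483 Tz -0.091 F [-1.5  0.6  0.1]
15.72 q6 0.577/0.583 Tz -0.126 F [-1.3 -0.4  0.3]
```

```bash
python3 - <<'E'
s=open('turn.py').read()
s=s.replace('s=env.read_state()\n    print','L=[]\n    for _ in range(6): env.hold(.02); s=env.read_state(); L.append(s["wrist_torque"][2])\n    t=np.mean(L)\n    print').replace('s["wrist_torque"][2],s["force"]','t,s["force"]').replace('abs(s["wrist_torque"][2])','abs(t)')
open('turn.py','w').write(s)
E
python3 turn.py .08 .9 .21 c
```

```text
16.07 q6 0.659/0.663 Tz -0.073 F [-1.5 -0.3  1.4]
16.43 q6 0.740/0.743 Tz -0.081 F [-1.9 -0.4  1.9]
16.77 q6 0.820/0.823 Tz -0.073 F [-1.5  0.1  2.3]
17.12 q6 0.900/0.903 Tz -0.087 F [-2.2  0.7  2.8]
17.48 q6 0.980/0.983 Tz -0.101 F [-2.3  0.4  3.7]
17.82 q6 1.060/1.063 Tz -0.097 F [-3.7 -0.1  4.4]
18.18 q6 1.140/1.143 Tz -0.111 F [-2.9  0.4  4. ]
18.52 q6 1.220/1.223 Tz -0.085 F [-4.1  0.4  4.5]
18.88 q6 1.300/1.303 Tz -0.098 F [-3.3 -0.   4.9]
19.23 q6 1.379/1.383 Tz -0.108 F [-4.  0.  5.]
19.57 q6 1.459/1.463 Tz -0.108 F [-4.   0.8  4.5]
19.93 q6 1.539/1.543 Tz -0.076 F [-3.7 -0.5  4.8]
```

Torque is still at the free-turning level after about 1.75 rad, so I'll look before going further.

```bash
python3 - <<'E'
from h import *
a=snap("t1")[0]; b=viewer.camera("top")
b=cv2.resize(b[190:268,215:315],None,fx=3,fy=3,interpolation=cv2.INTER_CUBIC)
W=np.zeros((420,790,3),np.uint8); W[:,:490]=a[:,:490] ; W[:234,490:790]=b
cv2.imwrite("pics/t1c.png",W)
E
```

```text
(no output)
```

View pics/t1c.png

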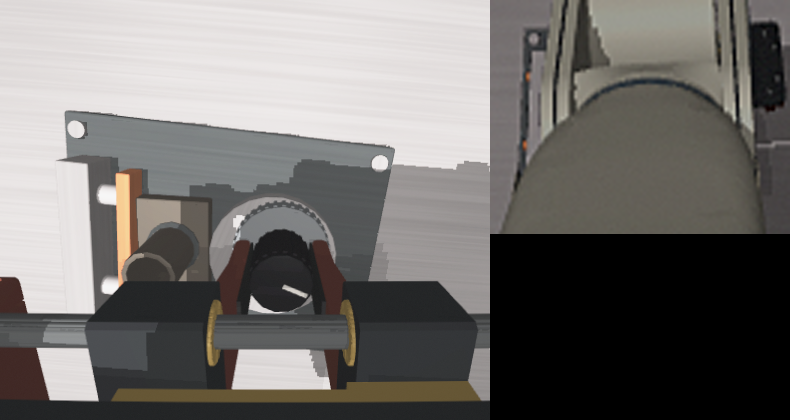

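The knob line turned with the gripper, so it hasn't slipped and the knob is at about 1.95 rad. The plate, with its edge at (138,200), is right at the pad, so contact is due. I'll continue in small steps.

```bash
python3 turn.py .04 .36 .29 c
```

```text
20.38 q6 1.579/1.583 Tz 0.066 F [-3.8  0.3  5.1]
20.73 q6 1.619/1.623 Tz 0.073 F [-3.8 -0.3  5.8]
21.07 q6 1.659/1.663 Tz 0.088 F [-3.7  0.9  5. ]
21.43 q6 1.699/1.703 Tz 0.140 F [-3.4 -0.2  4.6]
21.77 q6 1.739/1.743 Tz 0.151 F [-3.9  1.1  4.7]
22.12 q6 1.779/1.783 Tz 0.193 F [-4.1 -0.1  4.8]
22.48 q6 1.819/1.823 Tz 0.243 F [-4.5  0.2  5.7]
22.82 q6 1.859/1.863 Tz 0.278 F [-4.1 -0.1  4.6]
23.18 q6 1.899/1.903 Tz 0.313 F [-3.8  0.4  5.6]
```

The slope is about 0.94 N·m/rad, or about 39 N/rad. Contact began near q6≈1.655, so the hold is now about 9.6 N. One last small step, then release.

```bash
python3 turn.py .03 .03 .9 c; python3 - <<'E'
from h import *
set_gripper(46); env.hold(.1); s=env.read_state(); print(s["time_s"],s["width"],s["force"],s["wrist_torque"],s["tool_pos"])
p=s["tool_pos"]; go([p[0],p[1],215],rate=100)
env.reach([545,70,230],q(np.pi/2-.0315)); snap("end")
im=cv2.imread("pics/end.png"); cv2.imwrite("pics/endc.png",cv2.resize(im[60:320,160:400],None,fx=2.3,fy=2.3,interpolation=cv2.INTER_CUBIC)); print(env.read_state()["time_s"])
E
```

```text
23.52 q6 1.928/1.933 Tz 0.412 F [-3.6  0.5  5.1]
24.1083 45.88774214444238 [ 0.9443864  -0.06160657  0.1591187 ] [ 0.07207641  0.15782731 -0.02731982] [549.15627212  39.92758919 128.80816709]
t25.12 [548.7  39.9 214.5] F [ 0.7 -1.  -0.4] w45.6 False
26.7417
```

View pics/endc.png

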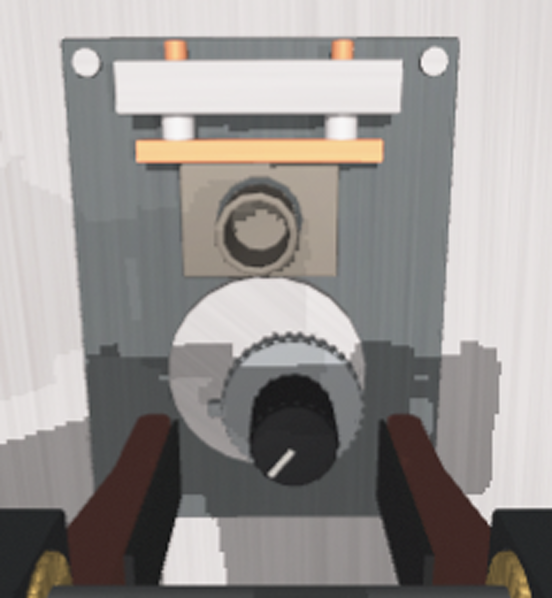

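The end view shows the coupon square and snug between the pad and the disc, with the plate centred on the pad at x≈259. The lug is still at its left-hand position and the knob is released. By angle and torque the hold is about 11–13 N, so I'm handing in.

```bash
python3 -c "
from h import *
print(workorder.sign_off())"
```

```text
the job is handed in; nothing more can be done
None
```

The coupon stands square against the fence, clamped at an estimated 11–13 N (from knob angle and torque, not measured directly); the job was handed in at about 27 s, but no verdict came back.

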